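# Empty the onion pail into the pantry drawer

### The job

Carry the pail of onions by its bail onto the wooden step beside the open drawer and let go of it there, standing upright with its flared front towards the drawer. Then take it by the bar at its bottom rim, tip all three onions over into the drawer, stand the empty pail upright on the step again, and push the drawer fully shut. Leave the jars alone.

Things in the scene. Friction and masses are not known exactly. Their poses are not given: they have to be found in the camera images.
- pail: open scuttle-shaped steel pail, 0.4 to 0.55 kg empty, 95 mm high, sheet 4 mm thick. Origin: centre of its underside; z up to the mouth. Underside 130 mm (x) by 104 mm (y). The front wall (+y, for pouring) flares out 20 deg to y = +87 mm at its lip, the back wall (-y) 10 deg to y = -69 mm at the top; the sides (x = -65, +65 mm) are upright
- bail: wire bail of the pail, arch 146 mm wide. Origin on its hinge, which runs along the pail's x at pail (0, 8, 80) mm; its own z points from the hinge to the top of the arch. It swings up to 57 deg to the pail's front or back and stays roughly where it is left (0.035 N m of friction)
- bail_grip (a point): middle of the bail's wooden grip, a round bar 14 mm thick and 75 mm long along the bail's x, 70 mm above the hinge; 150 mm above the pail's underside when the bail is upright. The axes are the bail's
- foot_bar: tipping bar at the back of the pail's bottom rim: round wooden bar 14 mm thick along the pail's x, 68 mm clear between its two struts. Origin: its middle, at pail (0, -92, 14) mm, axes the pail's; 33 mm clear to the foot of the back wall, which flares over it, so tilt the tool 25 to 50 deg, its body away from the pail. It turns in a weak grip, not at 100 N
- onion0: round onion, 50 mm in diameter, about 70 g, rolls; in the pail at the start. Origin: its centre
- onion1: round onion like onion0
- onion2: round onion like onion0
- step: fixed dark wooden block beside the open drawer, 160 mm (x) by 115 mm (y) by 115 mm high. Origin: centre of its underside; its +y side faces the drawer, 5 to 16 mm clear of the drawer's side. The pail overhangs the block at the back (-y) so that there is room below the foot bar
- chest: fixed low wooden cabinet with one drawer, 270 mm deep (x) by 240 mm wide (y) by 120 mm high. Origin: centre of its underside. -x is the front, from which the drawer slides out; the face of the cabinet itself is at x = -120 mm. The step stands before it to the right (-x, -y), with the same yaw
- chest_drawer0 (a joint): how far the drawer is pulled out, m: 0 is fully shut; 0.165 to 0.185 at the start. About 1 N to slide, plus 4 N per m/s
- drawer_floor (a point): middle of the drawer's inner floor, 22 mm above the bench, moves with the drawer; axes the chest's. Inside: 225 mm (x) by 198 mm (y); side walls 6 mm thick, tops 76 mm above this point; the front panel reaches 108 mm above the bench. Drawer shut: this point is at chest (6, 0, 22) mm. The part in front of the cabinet's face is open from above
- chest_drawer0_handle (a point): middle of the drawer's steel bar handle (120 mm along y, about 10 mm thick), 35 mm in front of the front panel, about 82 mm above the bench; a push on it towards +x of the chest shuts the drawer
- jar0: preserve jar with a paper cover standing on top of the cabinet, 72 mm in diameter, 100 mm high. Origin: centre of its underside. To be left alone
- jar1: preserve jar, 80 mm in diameter, 120 mm high, on the bench to the left of the open drawer. To be left alone
- jar2: preserve jar, 72 mm in diameter, 110 mm high, on the bench to the right of the cabinet, behind the step. To be left alone
There are look-alikes about, which are no part of the job. What is shaped like the pail but purple or red is not meant.

How it is judged (in metres and radians):
On the way, in this order (a step that is already met when the one before it is completed fails the run):
1. the pail is lifted clear of the bench with the fingers on its bail (contact force between the fingers and bail above 0.5 N and height (world z) of pail above 0.05 m), for 0.2 s.
2. the pail stands upright on the step, flared front towards the drawer, let go (x of pail in the frame of step between -0.1 and 0.1 m and y of pail in the frame of step between -0.08 and 0.08 m and z of pail in the frame of step between 0.109 and 0.122 m and angle between pail's own z axis and vertical below 0.1 rad and contact force between the fingers and pail below 0.1 N and angle between the y axis of pail and the y axis of step, either way round below 0.5 rad and y of foot_bar in the frame of step below 0 m), for 0.2 s.
3. the pail is tipped by its foot bar, more than 50 degrees (contact force between the fingers and foot_bar above 0.5 N and angle between pail's own z axis and vertical above 0.87 rad), for 0.1 s.
At the end, for the whole second after the job is handed in: all three onions lie inside the drawer, below its rim; the drawer is shut to within 8 mm; the pail stands upright (within 6 degrees) on the step, its middle within 100 mm along and 80 mm across the step's middle, at rest (x of onion0 in the frame of drawer_floor between -0.118 and 0.118 m and y of onion0 in the frame of drawer_floor between -0.105 and 0.105 m and z of onion0 in the frame of drawer_floor between 0.01 and 0.085 m and x of onion1 in the frame of drawer_floor between -0.118 and 0.118 m and y of onion1 in the frame of drawer_floor between -0.105 and 0.105 m and z of onion1 in the frame of drawer_floor between 0.01 and 0.085 m and x of onion2 in the frame of drawer_floor between -0.118 and 0.118 m and y of onion2 in the frame of drawer_floor between -0.105 and 0.105 m and z of onion2 in the frame of drawer_floor between 0.01 and 0.085 m and value of joint chest_drawer0 below 0.008 m and x of pail in the frame of step between -0.1 and 0.1 m and y of pail in the frame of step between -0.08 and 0.08 m and z of pail in the frame of step between 0.109 and 0.122 m and angle between pail's own z axis and vertical below 0.1 rad and linear speed of pail below 0.02 m/s); the robot touches nothing.
It fails at once if a jar is pushed more than 30 mm or tipped more than 20 degrees (distance of any of jar0, jar1, jar2 from where it was at the start of the episode above 0.03 m or angle between any of jar0, jar1, jar2's own z axis and vertical above 0.35 rad).
It also fails if it takes over 72 s, if anything falls off the work surface, if the arm or the gripper's body presses on something with over 40 N, if the wrist force passes 120 N, or if a joint passes its speed limit or range.

### The arm

A 6-joint arm with a two-finger parallel gripper is mounted at the origin on the work surface. World frame = base frame: x ahead of the robot, y to its left, z up, the work surface at z = 0. Lengths are in mm, angles in degrees, forces in N, time in s.
With the tool pointing down it reaches from about 350 to 850 mm from the base axis. Payload 8.1 kg.
Tool frame: the origin (TCP) lies at the very end of the fingers, on their centre line; the grasp point (between the pads) lies 19 mm behind it; z points along the fingers, y is the line along which they close (so a half turn about z gives the same grasp; the last joint's range is limited). The gripper opens to 85 mm and grips with 20 to 120 N. Pads are 22 mm wide; open, the fingers measure 114 mm over their backs; the gripper's body (76 mm by 85 mm) begins 54 mm behind the grasp point. The pads swing forward as they close: fully open they stand 13 mm farther back than shut.
Start: joints at [69.649, 7.471, 85.268, -0, 87.261, -4.893], TCP at [159.901, 578.305, 231.292] pointing down, gripper open.
Joint ranges: [-169.43, 169.43], [-51.17, 129.36], [1.28, 143.12], [-76.62, 256.62], [0, 156.53], [-152.29, 152.29]. Speed limits (degrees/s): [136.94, 136.94, 159.86, 180, 180, 180].

### API

Orientations are given as [roll, pitch, yaw] about the fixed x, y, z axes, in that order (R = Rz(yaw) Ry(pitch) Rx(roll)).
In Python, from bench import sense, eyes, job, models gives the robot as it stands. The module is installed in compiled form; this text tells all that it offers.
- The arm moves only by the tool apply_moves, never from a script. Its argument "rows" is a list of rows, each a list of 6 numbers: the shift along the tool's x, y, z in mm, then the turn, a rotation vector about the tool's x, y, z in rad. In form: [[dx, dy, dz, rx, ry, rz], ...]. A call has exactly 5 rows; each row shifts and turns the commanded pose from where the row before left it, along the tool's axes as they then stand; what a row does not reach is not made up. A row lasts 1/8 s, in which the tool goes at most 62.5 mm and 10.7 degrees, less where a joint would pass 70% of its speed; a pose out of reach is approached as far as the arm can. A call is refused whole if a number of a shift passes 62.5 or a number of a turn 0.188, either way. A call with a gripper value outside its range is refused whole. "fingers" is the finger opening in mm, from 0 to 85.4, set as the call begins (left out, the last holds). The fingers move at their own pace and stop on an object; "grip_force" is the grip in N (left out, the last holds). Time passes only in rows, so rows that do not move let the fingers close, or fill a call up. It gives the time, the measured TCP pose, the force, the opening and the grip force at its end, in the units of the state.
- sense(): the state, without advancing time (a new reading comes with each control period).
- eyes.snapshot(name): name is "scene" or "top"; returns (picture, depth): 480x640x3 uint8, red, green, blue; 480x640 float32, mm along the optical axis (not along the pixel's ray), 0 where there is no reading.
- eyes.get_calibration(name): a dict with "intrinsics" (3x3 intrinsics, pixels), "R" (3x3) and "t" (3): a world point X has camera coordinates R X + t. Camera axes: x right, y down, z forward; pixel columns grow to the right and rows downward; lengths in mm; the calibration is good to about 2 mm. A picture is of the moment at which its call begins. get_calibration takes no time and is no camera call.
- job.hand_in(): hands the job in; it is judged then, once.
Trained networks look in the newest picture that a camera, given by its name, has taken for a name from the list of things; names that differ only in an ending like _2 or _b are one class to them, and where a whole thing is asked for, a point or a joint stands for the part that bears it (a point fixed in the world has none). Each returns a list of dicts, best first, with "confidence" (0 to 1); they miss things now and then, are a little off and sometimes report something else, mostly with a low value. They report only what shows in the picture. A call takes as long as a camera call. They do not tell look-alikes from the thing itself.
- models.boxes_of(name, camera): "xyz" ([x, y, z] in mm, in world coordinates, good to about 4 mm: the middle of the surface that is visible of it).
- models.cut_out(name, camera): "pixels" (480x640 bool, what is visible of it).
- models.place_of(name, camera): "xyz" ([x, y, z] in mm, in world coordinates, good to about 4 mm: a listed point, or the origin of a listed thing).
The state is a dict: "time": time; "joint_pos": joint angles; "qd": joint speeds; "joint_efforts": joint torques, N m; "tool_pos": TCP position; "tcp_rot": TCP orientation; "ft_force": force on the tool from outside, world axes, zero at the start; "wrist_torque": the same for the moment, N m; "finger_gap": finger opening in mm; "grip_force": force on a finger pad.
Only numpy, scipy, OpenCV 4.12 (cv2) and the standard library are available. Lean on these libraries where they do the work, as an engineer would, in place of code of your own. Each camera call takes 0.05 s, during which the arm holds its last target. There are 200 camera calls.

## Working session

There is one attempt and no reset: what is moved stays moved. The work goes in short steps, Python scripts to look and compute and a tool call to move; the robot and the scene stay as the last step left them, time stands still between calls to the robot, and variables do not carry over. Pictures are saved under pics/ and viewed, at most 10 in all, crops included, and the job is handed in when it is done.

Besides the shell and the picture viewer there is one more tool, called after "Emit:" in YAML: its name, and indented under it one key for each argument. apply_moves: Moves the arm, as the interface text tells. Its arguments: {"type":"object","properties":{"rows":{"type":"array"},"fingers":{"type":"number"},"grip_force":{"type":"number"}},"required":["rows"]}

```bash
mkdir -p pics
cat > h.py <<'E'
import numpy as np, cv2
from bench import sense, eyes, job, models
from scipy.spatial.transform import Rotation as R
np.set_printoptions(precision=1,suppress=True)
def snap(c,f=None):
    p,d=eyes.snapshot(c)
    if f: cv2.imwrite('pics/'+f,p[:,:,::-1])
    return p,d
def cloud(c,d):
    k=eyes.get_calibration(c);K=k['intrinsics'];v,u=np.mgrid[0:480,0:640]
    P=np.stack([(u-K[0,2])/K[0,0]*d,(v-K[1,2])/K[1,1]*d,d],-1)
    return (P-np.array(k['t']))@np.array(k['R'])
def proj(c,X):
    k=eyes.get_calibration(c);p=np.array(k['intrinsics'])@(np.array(k['R'])@np.array(X)+k['t']);return p[:2]/p[2]
E
python3 - <<'E'
from h import *
for c in ['scene','top']:
    p,d=snap(c,c+'1.png')
    for n in ['pail','bail_grip','foot_bar','step','chest','chest_drawer0_handle','drawer_floor','onion0','jar0','jar1','jar2']:
        for r in models.place_of(n,c)[:4]: print(c,n,np.array(r['xyz']),round(r['confidence'],2),proj(c,r['xyz']))
print(sense())
E
```

```text
scene pail [ 237.4 -318.9    0.2] 0.7 [179.9 239.6]
scene pail [ 475.2 -182.6    0.2] 0.61 [254.9 289.3]
scene pail [ 740.6 -242.2    3.5] 0.6 [260.2 398.5]
scene bail_grip [ 230.3 -317.8  151.3] 0.96 [165.5 189.9]
scene bail_grip [ 733.6 -245.4  150.8] 0.57 [247.7 349.2]
scene foot_bar [ 780.3 -159.3   17.7] 0.98 [310.1 398. ]
scene foot_bar [ 327.9 -333.4   15.7] 0.82 [177.5 259.6]
scene foot_bar [ 430.1 -265.9   14.9] 0.52 [213.7 281.3]
scene foot_bar [360.2 204.3  83.8] 0.15 [386.5 194.2]
scene step [496.9  28.9   5.3] 0.75 [344.  269.4]
scene chest [705.  200.6   5.8] 0.73 [456.6 312.8]
scene chest_drawer0_handle [361.6 207.2  82.6] 0.83 [387.8 194.7]
scene drawer_floor [530.1 195.1  23.4] 0.58 [413.9 254.9]
scene onion0 [ 486.9 -164.5   30.4] 0.75 [262.6 281.6]
scene onion0 [ 437.4 -186.5   28.6] 0.74 [247.7 270. ]
scene jar0 [684.4 220.5 120.2] 0.73 [470.2 266.2]
scene jar1 [684.4 220.5 120.2] 0.73 [470.2 266.2]
scene jar2 [684.4 220.5 120.2] 0.73 [470.2 266.2]
top pail [ 232.8 -318.9   -0.4] 0.88 [452.4 362.9]
top pail [ 471.1 -186.3    0.7] 0.73 [388.7 251.3]
top pail [ 738.
[... 1014 characters left out ...]
127.3 214. ]
top jar1 [657.2 -23.6  -0.3] 0.7 [313.1 166.4]
top jar1 [529.3 199.4  18.8] 0.34 [207.1 223.4]
top jar2 [687.1 220.5 117.7] 0.97 [186.9 134.7]
top jar2 [551.4 370.3   1.8] 0.95 [127.3 214. ]
top jar2 [657.2 -23.6  -0.3] 0.7 [313.1 166.4]
top jar2 [529.3 199.4  18.8] 0.34 [207.1 223.4]
{'time': 1.2, 'joint_pos': array([69.6,  7.5, 85.3,  0. , 87.3, -4.9]), 'qd': array([-0.1,  0. , -0.1, -0. ,  0.1, -0. ]), 'joint_efforts': array([  0. , -56.9, -50.1,   0. ,   0. ,  -0. ]), 'tool_pos': array([159.9, 578.3, 231.3]), 'tcp_rot': array([-180. ,   -0. ,  164.5]), 'ft_force': array([0.2, 0. , 0.7]), 'wrist_torque': array([0., 0., 0.]), 'grip_force': 0.0, 'finger_gap': 85.74876741569666}
```

View pics/top1.png

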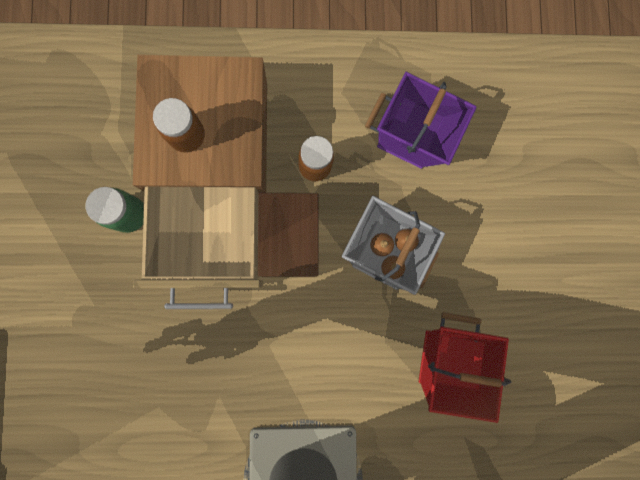

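View pics/scene1.png

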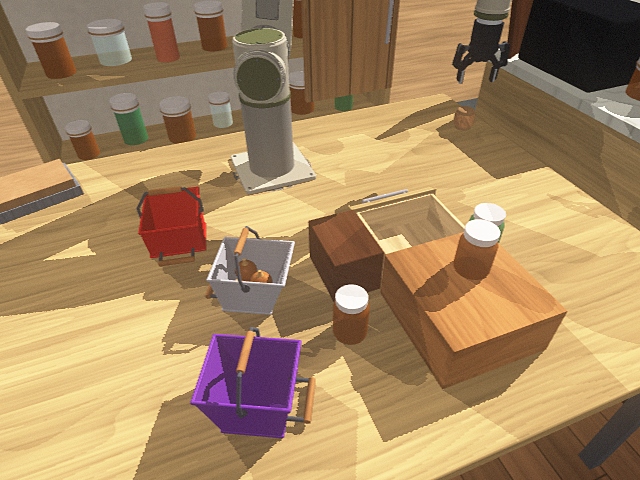

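The top view shows the silver pail at about (393,246) with its bail nearly upright. Its foot bar is at (427,270), the step at (289,235) and the drawer at (200,230), and the purple and red pails are decoys. I'll plan the approach to the bail next.

```bash
cat >> h.py <<'E'
def down(yaw): return R.from_euler('xyz',[180,0,yaw],degrees=True)
def plan(way,step=45,ang=8,start=None):
    """way: list of (pos, Rotation); prints rows, 5 per call"""
    if start is None:
        s=sense(); start=(s['tool_pos'],R.from_euler('xyz',s['tcp_rot'],degrees=True))
    p,r=start; p=np.array(p,float); rows=[]
    for q,t in way:
        q=np.array(q,float); n=max(1,int(np.ceil(max(np.linalg.norm(q-p)/step,np.degrees((r.inv()*t).magnitude())/ang))))
        p0,w=p,(r.inv()*t).as_rotvec()/n
        for i in range(1,n+1):
            g=p0+(q-p0)*i/n
            d=np.round(r.inv().apply(g-p),1); wr=np.round(w,4)
            rows.append(list(d)+list(wr)); p=p+r.apply(d); r=r*R.from_rotvec(wr)
        
    for i in range(0,len(rows),5):
        b=rows[i:i+5]+[[0]*6]*(5-len(rows[i:i+5])); print('['+','.join('['+','.join('%g'%(x+0.) for x in y)+']' for y in b)+']')
    print(p,r.as_euler('xyz',degrees=True))
E
python3 - <<'E'
from h import *
o=down(152)
plan([((430,330,290),o),((480,0,300),o),((471,-190,230),o),((471,-190,131),o)])
E
```

```text
[[-36.3,-18.6,-6.5,0,0,0.0243],[-36.7,-17.7,-6.5,0,0,0.0243],[-37.1,-16.8,-6.6,0,0,0.0243],[-37.6,-15.9,-6.5,0,0,0.0243],[-37.9,-15,-6.5,0,0,0.0243]]
[[-38.2,-14,-6.5,0,0,0.0243],[-38.6,-13.2,-6.6,0,0,0.0243],[-38.9,-12.1,-6.5,0,0,0.0243],[-39.2,-11.3,-6.5,0,0,0.0243],[-24.9,-33.5,-1.2,0,0,0]]
[[-24.9,-33.5,-1.3,0,0,0],[-24.8,-33.5,-1.2,0,0,0],[-24.9,-33.4,-1.3,0,0,0],[-24.9,-33.5,-1.2,0,0,0],[-24.9,-33.5,-1.3,0,0,0]]
[[-24.9,-33.5,-1.2,0,0,0],[-24.9,-33.5,-1.3,0,0,0],[-16.2,-34.4,14,0,0,0],[-16.3,-34.4,14,0,0,0],[-16.2,-34.4,14,0,0,0]]
[[-16.3,-34.4,14,0,0,0],[-16.2,-34.4,14,0,0,0],[0,0,33,0,0,0],[0,0,33,0,0,0],[0,0,33,0,0,0]]
[ 471. -190.  131.] [-180.    0.  152.]
```

Emit:
apply_moves:
  rows:
    - [-36.3,-18.6,-6.5,0,0,0.0243]
    - [-36.7,-17.7,-6.5,0,0,0.0243]
    - [-37.1,-16.8,-6.6,0,0,0.0243]
    - [-37.6,-15.9,-6.5,0,0,0.0243]
    - [-37.9,-15,-6.5,0,0,0.0243]
  fingers: 60

```text
time: 1.82
tool_pos: [310.8, 439.4, 264.2]
tcp_rot: [180.0, 0.0, 157.5]
ft_force: [0.0, -0.1, -0.7]
finger_gap: 60.2
grip_force: 0.0
```

Emit:
apply_moves:
  rows:
    - [-38.2,-14,-6.5,0,0,0.0243]
    - [-38.6,-13.2,-6.6,0,0,0.0243]
    - [-38.9,-12.1,-6.5,0,0,0.0243]
    - [-39.2,-11.3,-6.5,0,0,0.0243]
    - [-24.9,-33.5,-1.2,0,0,0]

```text
time: 2.45
tool_pos: [437.7, 287.8, 291.5]
tcp_rot: [180.0, 0.0, 152.0]
ft_force: [0.5, -0.9, 0.4]
finger_gap: 60.0
grip_force: 0.0
```

Emit:
apply_moves:
  rows:
    - [-24.9,-33.5,-1.3,0,0,0]
    - [-24.8,-33.5,-1.2,0,0,0]
    - [-24.9,-33.4,-1.3,0,0,0]
    - [-24.9,-33.5,-1.2,0,0,0]
    - [-24.9,-33.5,-1.3,0,0,0]

```text
time: 3.08
tool_pos: [467.6, 81.2, 297.7]
tcp_rot: [180.0, 0.0, 152.0]
ft_force: [0.4, 0.7, -0.2]
finger_gap: 59.8
grip_force: 0.0
```

Emit:
apply_moves:
  rows:
    - [-24.9,-33.5,-1.2,0,0,0]
    - [-24.9,-33.5,-1.3,0,0,0]
    - [-16.2,-34.4,14,0,0,0]
    - [-16.3,-34.4,14,0,0,0]
    - [-16.2,-34.4,14,0,0,0]

```text
time: 3.7
tool_pos: [474.5, -115.3, 257.8]
tcp_rot: [180.0, 0.0, 152.0]
ft_force: [0.8, -0.4, 0.3]
finger_gap: 59.9
grip_force: 0.0
```

Emit:
apply_moves:
  rows:
    - [-16.3,-34.4,14,0,0,0]
    - [-16.2,-34.4,14,0,0,0]
    - [0,0,0,0,0,0]
    - [0,0,0,0,0,0]
    - [0,0,0,0,0,0]

```text
time: 4.32
tool_pos: [471.5, -189.2, 230.7]
tcp_rot: [180.0, 0.1, 152.1]
ft_force: [-0.3, -0.5, 0.1]
finger_gap: 60.0
grip_force: 0.0
```

Emit:
apply_moves:
  rows:
    - [0,0,33,0,0,0]
    - [0,0,33,0,0,0]
    - [0,0,33,0,0,0]
    - [0,0,0,0,0,0]
    - [0,0,0,0,0,0]

```text
time: 4.95
tool_pos: [471.9, -189.9, 132.7]
tcp_rot: [180.0, 0.1, 152.1]
ft_force: [0.4, -0.5, 1.7]
finger_gap: 59.9
grip_force: 0.0
```

Emit:
apply_moves:
  rows:
    - [0,0,0,0,0,0]
    - [0,0,0,0,0,0]
    - [0,0,0,0,0,0]
    - [0,0,0,0,0,0]
    - [0,0,0,0,0,0]
  fingers: 0
  grip_force: 80

```text
time: 5.58
tool_pos: [471.6, -190.5, 132.1]
tcp_rot: [-180.0, 0.1, 152.0]
ft_force: [-1.3, -0.3, 4.4]
finger_gap: 11.6
grip_force: 78.0
```

Run:
```python
from h import *
p,d=snap('scene');s=sense();print(s['finger_gap'],s['grip_force'],s['ft_force'])
p2,d2=snap('top')
C=cloud('top',d2); 
# chest/step yaw from top-surface clouds (z bands)
for nm,z0,z1,b in [('step',108,122,(400,600,-60,100)),('chest',112,128,(570,860,60,340))]:
    m=(C[...,2]>z0)&(C[...,2]<z1)&(C[...,0]>b[0])&(C[...,0]<b[1])&(C[...,1]>b[2])&(C[...,1]<b[3])&(d2>0)
    print(nm,m.sum(),C[m].mean(0),cv2.minAreaRect(C[m][:,:2].astype(np.float32)))
cv2.imwrite('pics/grip.png',cv2.resize(np.hstack([p[150:350,130:330],p2[170:370,300:500]])[:,:,::-1],None,fx=2,fy=2))
```

```text
11.520948291764778 77.96687006950378 [-1.1 -0.1  7. ]
step 5150 [499.   29.  114.3] ((500.80169677734375, 34.929405212402344), (198.5920867919922, 129.31759643554688), 0.2389945387840271)
chest 14673 [715.  193.9 119.3] ((708.2023315429688, 189.45140075683594), (259.981689453125, 275.0216979980469), 89.69630432128906)
```

View pics/grip.png

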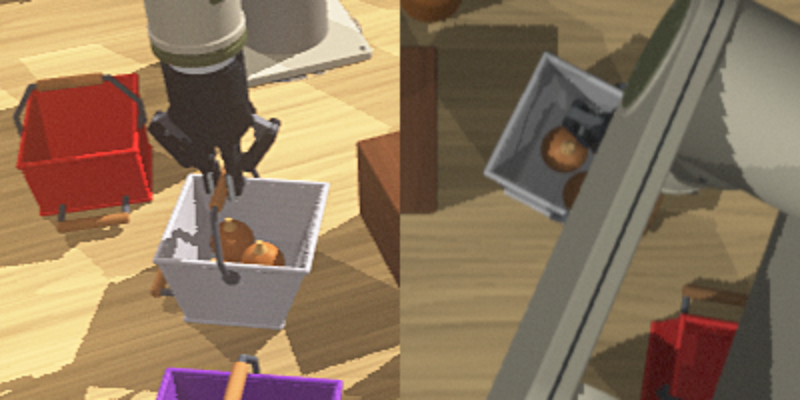

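Emit:
apply_moves:
  rows:
    - [0,0,-10,0,0,0]
    - [0,0,-15,0,0,0]
    - [0,0,-20,0,0,0]
    - [0,0,-25,0,0,0]
    - [0,0,-25,0,0,0]

```text
time: 6.3
tool_pos: [470.7, -189.7, 226.9]
tcp_rot: [180.0, -0.1, 152.0]
ft_force: [0.8, 0.3, -7.3]
finger_gap: 11.3
grip_force: 78.3
```

Emit:
apply_moves:
  rows:
    - [0,0,-25,0,0,0]
    - [0,0,-20,0,0,0]
    - [0,0,-15,0,0,0]
    - [0,0,-5,0,0,0]
    - [0,0,0,0,0,0]

```text
time: 6.92
tool_pos: [470.9, -190.0, 290.7]
tcp_rot: [-180.0, -0.0, 152.0]
ft_force: [-0.3, 0.6, -7.5]
finger_gap: 11.6
grip_force: 78.3
```

Run:
```python
from h import *
p,d=snap('scene','lift.png');s=sense();print(s['finger_gap'],s['grip_force'],s['ft_force'],s['tool_pos'],s['joint_pos'])
for n in ['pail','foot_bar','bail_grip']:
    for r in models.place_of(n,'scene')[:4]: print(n,np.array(r['xyz']),round(r['confidence'],2))
o=down(180)
plan([((501,21,292),o)],step=20,ang=4)
cv2.imwrite('pics/lift.png',cv2.resize(p[100:350,130:380][:,:,::-1],None,fx=2,fy=2))
```

```text
11.306750435824798 78.29839825630188 [-0.7  0.6 -8. ] [ 470.7 -189.9  290.1] [-27.8  -7.9  94.5  -0.   93.5 -89.8]
pail [ 739.4 -242.9    4.6] 0.86
pail [ 486.3 -158.1  159.3] 0.76
pail [ 238.4 -318.2    0.7] 0.75
foot_bar [ 327.  -335.3   14.6] 0.81
foot_bar [ 780.5 -159.5   14.4] 0.63
bail_grip [ 468.3 -189.   306.8] 0.89
bail_grip [ 229.8 -316.6  152.7] 0.83
bail_grip [ 736.3 -243.5  150.6] 0.68
[[6.6,18.2,-0.2,0,-0.0002,-0.0444],[5.7,18.5,-0.2,0,-0.0002,-0.0444],[4.9,18.7,-0.1,0,-0.0002,-0.0444],[4.1,19,-0.2,0,-0.0002,-0.0444],[3.2,19.1,-0.2,0,-0.0002,-0.0444]]
[[2.4,19.2,-0.2,0,-0.0002,-0.0444],[1.5,19.3,-0.2,0,-0.0002,-0.0444],[0.7,19.3,-0.2,0,-0.0002,-0.0444],[-0.2,19.4,-0.1,0,-0.0002,-0.0444],[-1,19.3,-0.2,0,-0.0002,-0.0444]]
[[-1.9,19.3,-0.2,0,-0.0002,-0.0444],[0,0,0,0,0,0],[0,0,0,0,0,0],[0,0,0,0,0,0],[0,0,0,0,0,0]]
[501.  21. 292.] [180.   0. 180.]
```

View pics/lift.png

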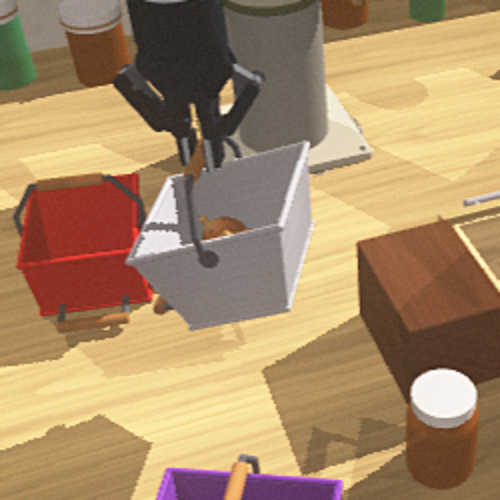

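Emit:
apply_moves:
  rows:
    - [6.6,18.2,-1.5,0,0,-0.0444]
    - [5.7,18.5,-1.5,0,0,-0.0444]
    - [4.9,18.7,-1.5,0,0,-0.0444]
    - [4.1,19,-1.5,0,0,-0.0444]
    - [3.2,19.1,-1.5,0,0,-0.0444]

```text
time: 7.75
tool_pos: [485.0, -92.1, 298.7]
tcp_rot: [180.0, 0.0, 165.0]
ft_force: [0.2, 0.0, -8.0]
finger_gap: 11.4
grip_force: 78.3
```

Emit:
apply_moves:
  rows:
    - [2.4,19.2,-1.5,0,0,-0.0444]
    - [1.5,19.3,-1.5,0,0,-0.0444]
    - [0.7,19.3,-1.5,0,0,-0.0444]
    - [-0.2,19.4,0,0,0,-0.0444]
    - [-1,19.3,0,0,0,-0.0444]

```text
time: 8.38
tool_pos: [498.5, 3.7, 303.2]
tcp_rot: [180.0, 0.0, 177.7]
ft_force: [1.2, 0.7, -7.8]
finger_gap: 11.6
grip_force: 78.3
```

Emit:
apply_moves:
  rows:
    - [-1.9,19.3,0,0,0,-0.0444]
    - [0,0,0,0,0,0]
    - [0,0,0,0,0,0]
    - [0,0,0,0,0,0]
    - [0,0,0,0,0,0]

```text
time: 9.0
tool_pos: [501.3, 20.4, 303.0]
tcp_rot: [-180.0, 0.0, 179.9]
ft_force: [-0.1, -0.7, -7.5]
finger_gap: 11.1
grip_force: 78.4
```

Run:
```python
from h import *
p,d=snap('scene');s=sense();print(s['finger_gap'],s['ft_force'],s['tool_pos'],s['tcp_rot'],s['joint_pos'])
for n in ['pail','foot_bar','bail_grip','step']:
    for r in models.place_of(n,'scene')[:4]: print(n,np.array(r['xyz']),round(r['confidence'],2))
cv2.imwrite('pics/over.png',cv2.resize(p[80:330,230:530][:,:,::-1],None,fx=2,fy=2))
```

```text
11.450484280521431 [-0.   0.7 -7.7] [501.3  20.4 303. ] [-180.    0.  180.] [ -3.5  -9.   94.1  -0.   94.8 -93.5]
pail [ 238.1 -318.    -0.3] 0.96
pail [ 738.8 -245.9    0.1] 0.84
pail [499.8  54.9 172.3] 0.65
pail [495.   26.1   2.4] 0.36
foot_bar [501.8 -37.1 154.4] 0.73
foot_bar [ 328.4 -335.3   12.9] 0.66
foot_bar [ 780.9 -156.2   16.7] 0.6
bail_grip [ 735.9 -244.1  152. ] 0.87
bail_grip [ 231.9 -320.4  149.4] 0.61
step [496.   29.9   3.4] 0.83
```

View pics/over.png

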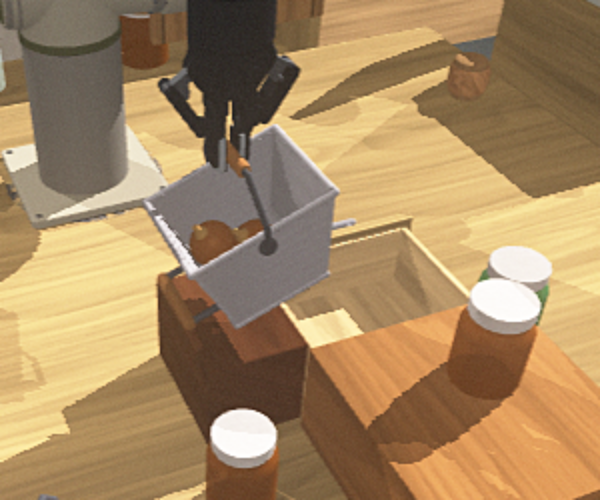

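Emit:
apply_moves:
  rows:
    - [0,-4,5,0,0,0]
    - [0,-4,6,0,0,0]
    - [0,0,10,0,0,0]
    - [0,0,8,0,0,0]
    - [0,0,6,0,0,0]

```text
time: 9.88
tool_pos: [501.1, 12.9, 267.0]
tcp_rot: [180.0, -0.1, 180.0]
ft_force: [-0.6, 0.8, -6.7]
finger_gap: 11.2
grip_force: 78.4
```

Emit:
apply_moves:
  rows:
    - [0,0,4,0,0,0]
    - [0,0,4,0,0,0]
    - [0,0,4,0,0,0]
    - [0,0,3,0,0,0]
    - [0,0,2,0,0,0]

```text
time: 10.5
tool_pos: [502.1, 13.5, 252.3]
tcp_rot: [179.9, 0.2, -180.0]
ft_force: [-2.2, 5.3, 5.5]
finger_gap: 11.5
grip_force: 81.9
```

Emit:
apply_moves:
  rows:
    - [0,0,1,0,0,0]
    - [0,0,1,0,0,0]
    - [0,0,0,0,0,0]
    - [0,0,0,0,0,0]
    - [0,0,0,0,0,0]

```text
time: 11.12
tool_pos: [502.2, 13.8, 250.6]
tcp_rot: [179.9, 0.2, -180.0]
ft_force: [-1.7, 6.4, 6.2]
finger_gap: 11.2
grip_force: 82.1
```

Run:
```python
from h import *
p,d=snap('scene','x.png');s=sense();print(s['finger_gap'],s['ft_force'],s['tool_pos'],s['tcp_rot'])
for n in ['pail','foot_bar','bail_grip']:
    for r in models.place_of(n,'scene')[:4]: print(n,np.array(r['xyz']),round(r['confidence'],2))
```

```text
11.071594957099647 [-1.8  6.5  5.7] [502.2  13.8 250.6] [ 179.9    0.2 -180. ]
pail [502.5  49.9 123.1] 0.78
pail [ 740.8 -243.9    2.2] 0.71
pail [ 240.8 -317.3    4.1] 0.64
pail [707.7 200.7   3.1] 0.53
foot_bar [ 326.  -335.4   15.1] 0.81
foot_bar [ 785.  -159.9   17. ] 0.76
foot_bar [502.3 -47.  121.5] 0.54
bail_grip [ 228.3 -318.7  152.1] 0.93
bail_grip [ 737.1 -242.6  148.3] 0.88
bail_grip [504.6  13.5 262.7] 0.82
```

Run:
```python
import cv2
p=cv2.imread('pics/x.png');cv2.imwrite('pics/placed.png',cv2.resize(p[110:300,270:470],None,fx=3,fy=3))
```

```text
(no output)
```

View pics/placed.png

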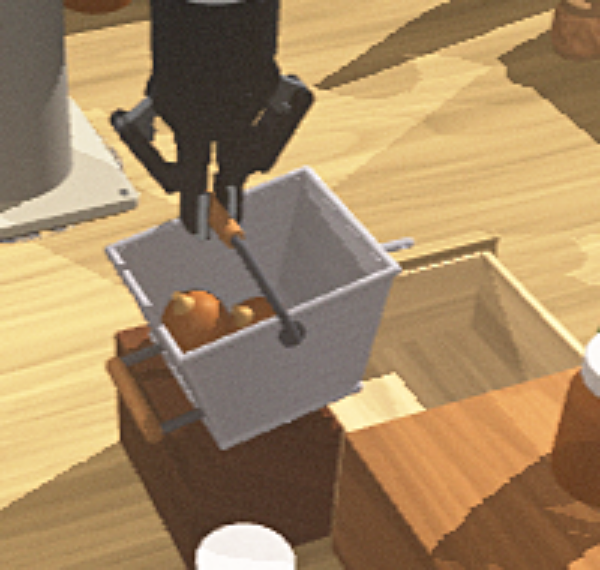

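Emit:
apply_moves:
  rows:
    - [0,0,-8,0,0,0]
    - [0,0,-8,0,0,0]
    - [0,-7,0,0,0,0]
    - [0,-6,0,0,0,0]
    - [0,0,0,0,0,0]
  grip_force: 115

```text
time: 11.95
tool_pos: [501.1, -1.0, 264.4]
tcp_rot: [-180.0, -0.1, 179.9]
ft_force: [-0.4, 1.1, -7.4]
finger_gap: 10.5
grip_force: 112.1
```

Emit:
apply_moves:
  rows:
    - [0,0,4,0,0,0]
    - [0,0,4,0,0,0]
    - [0,0,4,0,0,0]
    - [0,-1,4,0,0,0]
    - [0,-1,3,0,0,0]

```text
time: 12.58
tool_pos: [502.4, -0.3, 248.6]
tcp_rot: [179.8, 0.2, -179.9]
ft_force: [-4.2, 9.1, 13.0]
finger_gap: 10.7
grip_force: 114.7
```

Emit:
apply_moves:
  rows:
    - [0,-1,2,0,0,0]
    - [0,0,2,0,0,0]
    - [0,0,1,0,0,0]
    - [0,0,0,0,0,0]
    - [0,0,0,0,0,0]

```text
time: 13.2
tool_pos: [503.3, -0.6, 244.7]
tcp_rot: [179.8, 0.4, -179.9]
ft_force: [-1.4, 11.1, 12.4]
finger_gap: 10.5
grip_force: 114.7
```

Run:
```python
from h import *
p,d=snap('scene','x2.png');s=sense();print(s['finger_gap'],s['ft_force'],s['tool_pos'],s['tcp_rot'])
for n in ['pail','foot_bar','bail_grip']:
    for r in models.place_of(n,'scene')[:4]: print(n,np.array(r['xyz']),round(r['confidence'],2))
```

```text
10.746445308145951 [-2.1 10.8 12.5] [503.3  -0.6 244.7] [ 179.8    0.4 -179.9]
pail [501.6  32.9 121.2] 0.71
pail [ 239.7 -319.8    3.2] 0.65
pail [ 739.6 -244.3    0.6] 0.65
foot_bar [ 781.7 -160.5   16.5] 0.78
foot_bar [505.1 -62.  126.1] 0.54
foot_bar [ 328.1 -335.2   14.8] 0.53
foot_bar [705.4 201.3   3.5] 0.34
bail_grip [ 736.7 -243.8  148.9] 0.91
bail_grip [506.2  -0.7 262.3] 0.56
```

Emit:
apply_moves:
  rows:
    - [0,-2,1,0,0,0]
    - [0,-2,1,0,0,0]
    - [0,-2,1,0,0,0]
    - [0,-2,1,0,0,0]
    - [0,0,0,0,0,0]
  grip_force: 60

```text
time: 14.02
tool_pos: [502.2, -10.3, 238.1]
tcp_rot: [179.9, 0.1, -180.0]
ft_force: [1.2, 6.9, 4.9]
finger_gap: 10.7
grip_force: 109.4
```

Emit:
apply_moves:
  rows:
    - [0,0,0,0,0,0]
    - [0,0,0,0,0,0]
    - [0,0,0,0,0,0]
    - [0,0,0,0,0,0]
    - [0,0,0,0,0,0]
  grip_force: 20

```text
time: 14.65
tool_pos: [502.3, -10.3, 238.2]
tcp_rot: [179.9, 0.2, -180.0]
ft_force: [2.2, 6.0, 4.3]
finger_gap: 10.4
grip_force: 109.4
```

Run:
```python
from h import *
p,d=snap('scene','x3.png');s=sense();print(s['finger_gap'],s['ft_force'],s['tool_pos'],s['tcp_rot'])
for n in ['pail','foot_bar','bail_grip']:
    for r in models.place_of(n,'scene')[:4]: print(n,np.array(r['xyz']),round(r['confidence'],2))
```

```text
10.738873430649502 [1.3 6.9 5.1] [502.3 -10.3 238.2] [ 179.9    0.2 -180. ]
pail [501.8  33.  119.9] 0.89
pail [ 738.  -245.4    0.2] 0.84
pail [ 237.4 -316.5   -1.3] 0.62
pail [499.8  -9.4 254. ] 0.22
foot_bar [ 783.2 -159.1   16.2] 0.87
foot_bar [501.9 -66.7 128.8] 0.67
bail_grip [504.   -9.3 252.7] 0.76
bail_grip [ 228.9 -317.5  154.1] 0.69
bail_grip [ 733.3 -244.6  150.6] 0.56
```

Emit:
apply_moves:
  rows:
    - [0,0,0,0,0,0]
    - [0,0,0,0,0,0]
    - [0,0,0,0,0,0]
    - [0,0,0,0,0,0]
    - [0,0,0,0,0,0]
  fingers: 40
  grip_force: 20

```text
time: 15.48
tool_pos: [501.3, -11.3, 236.9]
tcp_rot: [-180.0, -0.0, 180.0]
ft_force: [0.2, -0.4, -0.5]
finger_gap: 40.0
grip_force: 0.0
```

Emit:
apply_moves:
  rows:
    - [0,0,-10,0,0,0]
    - [0,0,-15,0,0,0]
    - [0,0,-25,0,0,0]
    - [0,0,-25,0,0,0]
    - [0,-40,0,0,0,0]

```text
time: 16.1
tool_pos: [503.0, -50.1, 316.5]
tcp_rot: [-180.0, 0.4, -179.8]
ft_force: [0.2, -0.2, 0.1]
finger_gap: 39.9
grip_force: 0.0
```

Emit:
apply_moves:
  rows:
    - [0,-45,0,0,0,0]
    - [0,-45,0,0,0,0]
    - [0,-40,0,0,0,0]
    - [0,-30,0,0,0,0]
    - [0,0,0,0,0,0]

```text
time: 16.73
tool_pos: [501.2, -213.1, 313.0]
tcp_rot: [-180.0, 0.0, 179.8]
ft_force: [0.4, 0.2, -0.0]
finger_gap: 40.1
grip_force: 0.0
```

Run:
```python
from h import *
s=sense();print(s['finger_gap'],s['ft_force'],s['tool_pos'],s['tcp_rot'],s['joint_pos'])
for c in ['scene','top']:
    p,d=snap(c,c+'4.png')
    for n in ['pail','foot_bar','bail_grip','onion0','step','drawer_floor']:
        for r in models.place_of(n,c)[:6]:
            X=np.array(r['xyz'])
            if 400<X[0]<620 and -120<X[1]<250: print(c,n,X,round(r['confidence'],2))
a=cv2.imread('pics/scene4.png')[110:310,270:470];b=cv2.imread('pics/top4.png')[130:330,200:400]
cv2.imwrite('pics/rel.png',cv2.resize(np.hstack([a,b]),None,fx=2,fy=2))
```

```text
40.14447324161801 [ 0.4  0.2 -0. ] [ 501.2 -213.1  313. ] [-180.     0.   179.8] [ -28.4   -2.3   86.9   -0.    95.4 -118.2]
scene pail [501.4  34.3 118.5] 0.7
scene foot_bar [502.6 -60.9 129.1] 0.75
scene foot_bar [505.3  40.9 192.5] 0.58
scene bail_grip [501.1  -6.6 248.1] 0.79
scene onion0 [502.9  50.2 147.2] 0.53
scene onion0 [472.7  13.2 144.9] 0.52
scene step [498.9  31.4   1.6] 0.84
scene drawer_floor [528.2 198.1  22.1] 0.71
top pail [499.8  29.6 117. ] 0.66
top foot_bar [504.  -59.7 130.6] 0.61
top bail_grip [501.   -6.2 251. ] 0.72
top bail_grip [500.6  49.4 146.6] 0.63
top onion0 [540.   14.2 144.2] 0.96
top onion0 [501.9  49.1 146.1] 0.92
top onion0 [468.8  13.4 144.8] 0.86
top drawer_floor [528.8 199.2  23.2] 0.65
```

View pics/rel.png

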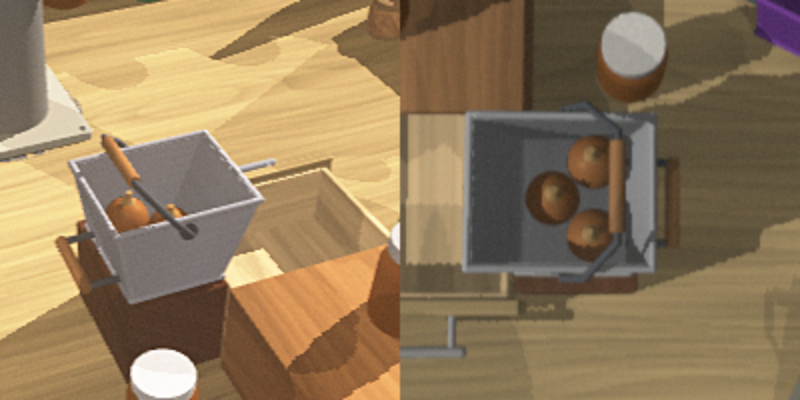

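Run:
```python
from h import *
for c in ['top','scene']:
    p,d=snap(c); C=cloud(c,d); h=cv2.cvtColor(p,cv2.COLOR_RGB2HSV)
    m=(C[...,0]>460)&(C[...,0]<545)&(C[...,1]>-85)&(C[...,1]<-42)&(C[...,2]>118)&(C[...,2]<145)&(h[...,1]>110)&(d>0)
    q=C[m]; print(c,m.sum(),np.median(q,0),np.percentile(q,[3,97],axis=0), np.polyfit(q[:,0],q[:,1],1)[0])
t=np.radians(42)
o=R.from_matrix(np.array([[-1,0,0],[0,np.cos(t),np.sin(t)],[0,np.sin(t),-np.cos(t)]]).T)
z=o.apply([0,0,1]); bar=np.array([503,-60.5,129.5])
plan([(bar-70*z,o),(bar+14*z,o)],step=40)
```

```text
top 258 [499.8 -61.8 134.3] [[461.6 -67.7 129.6]
 [538.3 -56.3 137.4]] -0.0007469889371787492
scene 194 [506.8 -64.6 134. ] [[463.1 -69.6 126.4]
 [544.  -57.4 136.7]] -0.000845550210729679
[[-0.3,17.3,21.7,-0.1222,0,0],[-0.2,14.5,23.7,-0.1222,0,0],[-0.3,11.5,25.3,-0.1222,0,0],[-0.3,8.4,26.5,-0.1222,0,0],[-0.3,5.1,27.3,-0.1222,0,0]]
[[-0.2,1.6,27.8,-0.1222,0,0],[0,0,28,0.0001,0,0],[0,0,28,0.0001,0,0],[0,0,28,0.0001,0,0],[0,0,0,0,0,0]]
[503.  -51.1 119.1] [138.  -0. 180.]
```

Emit:
apply_moves:
  rows:
    - [-0.3,17.3,21.7,-0.1222,0,0]
    - [-0.2,14.5,23.7,-0.1222,0,0]
    - [-0.3,11.5,25.3,-0.1222,0,0]
    - [-0.3,8.4,26.5,-0.1222,0,0]
    - [-0.3,5.1,27.3,-0.1222,0,0]
  fingers: 26

```text
time: 18.15
tool_pos: [503.0, -124.6, 203.2]
tcp_rot: [144.8, 0.1, 180.0]
ft_force: [0.5, -0.4, 0.4]
finger_gap: 25.4
grip_force: 0.0
```

Emit:
apply_moves:
  rows:
    - [-0.2,1.6,27.8,-0.1222,0,0]
    - [0,0,0,0,0,0]
    - [0,0,0,0,0,0]
    - [0,0,0,0,0,0]
    - [0,0,0,0,0,0]

```text
time: 18.77
tool_pos: [503.7, -107.8, 183.1]
tcp_rot: [138.2, 0.2, -180.0]
ft_force: [0.9, -0.6, -1.0]
finger_gap: 26.0
grip_force: 0.0
```

Run:
```python
from h import *
s=sense();print(s['finger_gap'],s['tool_pos'],s['tcp_rot'],s['joint_pos'])
t=np.radians(42)
o=R.from_matrix(np.array([[-1,0,0],[0,np.cos(t),np.sin(t)],[0,np.sin(t),-np.cos(t)]]).T)
z=o.apply([0,0,1]); bar=np.array([502,-62,130])
plan([(bar+13*z,o)],step=20)
```

```text
26.028939001608766 [ 503.7 -107.8  183.1] [ 138.2    0.2 -180. ] [ -39.7   15.6   91.2   31.6  101.1 -131.5]
[[0.4,-0.3,16.6,-0.0006,0.0003,0.0004],[0.3,-0.2,16.6,-0.0006,0.0003,0.0004],[0.4,-0.3,16.6,-0.0006,0.0003,0.0004],[0.3,-0.3,16.7,-0.0006,0.0003,0.0004],[0.4,-0.3,16.6,-0.0006,0.0003,0.0004]]
[502.  -53.3 120.3] [ 138.    0. -180.]
```

Emit:
apply_moves:
  rows:
    - [0.3,-0.3,16.6,0,0,0]
    - [0.3,-0.3,16.6,0,0,0]
    - [0.4,-0.3,16.6,0,0,0]
    - [0.4,-0.3,16.6,0,0,0]
    - [0.4,-0.3,16.6,0,0,0]

```text
time: 19.4
tool_pos: [500.9, -51.9, 117.7]
tcp_rot: [138.0, -0.0, -180.0]
ft_force: [0.4, 0.1, 0.3]
finger_gap: 26.2
grip_force: 0.0
```

Emit:
apply_moves:
  rows:
    - [0,0,0,0,0,0]
    - [0,0,0,0,0,0]
    - [0,0,0,0,0,0]
    - [0,0,0,0,0,0]
    - [0,0,0,0,0,0]

```text
time: 20.02
tool_pos: [501.3, -53.2, 119.0]
tcp_rot: [138.0, 0.0, 180.0]
ft_force: [0.5, -0.2, -0.2]
finger_gap: 26.3
grip_force: 0.0
```

Run:
```python
from h import *
p,d=snap('scene','x5.png');s=sense();print(s['finger_gap'],s['ft_force'],s['tool_pos'],s['tcp_rot'],s['joint_pos'])
for n in ['pail','foot_bar']:
    for r in models.place_of(n,'scene')[:6]:
        X=np.array(r['xyz'])
        if 400<X[0]<620 and -120<X[1]<250: print(n,X,round(r['confidence'],2))
cv2.imwrite('pics/bar.png',cv2.resize(p[110:310,230:430][:,:,::-1],None,fx=3,fy=3))
```

```text
26.231582625178216 [ 0.2 -0.1  0.3] [501.3 -53.2 119. ] [138.   0. 180.] [ -35.7   15.9   98.3   33.    92.9 -132.1]
pail [502.9  33.1 118.8] 0.67
foot_bar [501.9 -62.9 128.1] 0.77
```

View pics/bar.png

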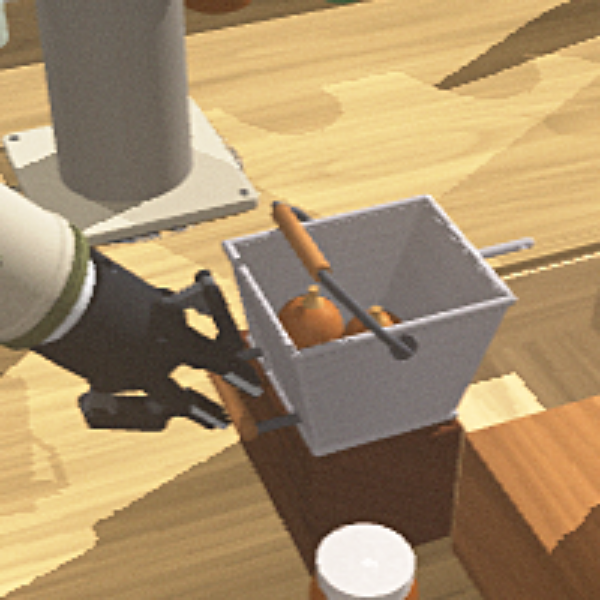

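Emit:
apply_moves:
  rows:
    - [0,0,0,0,0,0]
    - [0,0,0,0,0,0]
    - [0,0,0,0,0,0]
    - [0,0,0,0,0,0]
    - [0,0,0,0,0,0]
  fingers: 0
  grip_force: 118

```text
time: 20.8
tool_pos: [501.2, -52.7, 119.5]
tcp_rot: [137.9, 0.0, -180.0]
ft_force: [-1.0, 1.3, 5.3]
finger_gap: 10.2
grip_force: 115.7
```

Run:
```python
from h import *
s=sense();print(s['finger_gap'],s['grip_force'],s['ft_force'],s['tool_pos'],s['tcp_rot'])
p0=s['tool_pos'];r0=R.from_euler('xyz',s['tcp_rot'],degrees=True)
piv=np.array([502,82,115.]); W=[]
for k in range(1,20):
    th=5*k; q=R.from_euler('x',-th,degrees=True)
    W.append((piv+q.apply(p0-piv)+[0,0,min(5+0.6*k,16) if k>1 else 3],q*r0))
plan(W,60,10)
```

```text
10.247262552591586 115.70809721946716 [-1.   1.3  5.3] [501.2 -52.7 119.5] [ 137.9    0.  -180. ]
[[0,10.5,-10.3,0.0873,0,0],[0,10.5,-10.7,0.0872,0.0001,0],[0,8.8,-8.6,0.0873,0,0],[0,8.8,-8.6,0.0873,0.0001,0],[0,8.8,-8.7,0.0872,0,0]]
[[0,8.7,-8.6,0.0873,0.0001,0],[0,8.6,-8.7,0.0873,0,0],[0,8.6,-8.7,0.0872,0.0001,0],[0,8.6,-8.7,0.0873,0,0],[0,8.5,-8.7,0.0873,0.0001,0]]
[[-0.1,8.4,-8.7,0.0872,0,0],[0,8.4,-8.6,0.0873,0.0001,0],[0,8.3,-8.7,0.0873,0,0],[0,8.3,-8.7,0.0872,0.0001,0],[0,8.3,-8.6,0.0873,0,0]]
[[0,8.2,-8.6,0.0873,0.0001,0],[0,8.1,-8.5,0.0872,0,0],[0,8.2,-8.6,0.0873,0.0001,0],[0,8.3,-8.2,0.0873,0,0.0001],[0,0,0,0,0,0]]
[501.2  98.2 264.8] [-127.1   -0.  -180. ]
```

Emit:
apply_moves:
  rows:
    - [0,10.5,-10.3,0.0873,0,0]
    - [0,10.5,-10.7,0.0873,0,0]
    - [0,8.8,-8.6,0.0873,0,0]
    - [0,8.8,-8.6,0.0873,0,0]
    - [0,8.8,-8.7,0.0873,0,0]

```text
time: 21.42
tool_pos: [500.5, -38.4, 182.8]
tcp_rot: [163.2, -0.1, 180.0]
ft_force: [-0.9, 0.6, -7.3]
finger_gap: 10.2
grip_force: 115.5
```

Emit:
apply_moves:
  rows:
    - [0,8.7,-8.6,0.0873,0,0]
    - [0,8.6,-8.7,0.0873,0,0]
    - [0,8.6,-8.7,0.0873,0,0]
    - [0,8.6,-8.7,0.0873,0,0]
    - [0,8.5,-8.7,0.0873,0,0]

```text
time: 22.05
tool_pos: [500.2, -1.1, 230.4]
tcp_rot: [-171.8, -0.1, 180.0]
ft_force: [-0.4, 0.4, -8.6]
finger_gap: 10.2
grip_force: 115.3
```

Run:
```python
from h import *
p,d=snap('scene','x6.png');s=sense();print(s['finger_gap'],s['ft_force'],s['tool_pos'],s['tcp_rot'],s['joint_pos'])
cv2.imwrite('pics/tip.png',cv2.resize(p[90:310,250:510][:,:,::-1],None,fx=2.5,fy=2.5))
```

```text
9.806445818002565 [ 0.2  3.4 -6.1] [500.5   0.9 231.2] [-171.7   -0.  -179.9] [  0.3  -7.5 100.6  -8.3  87.  -89.3]
```

View pics/tip.png

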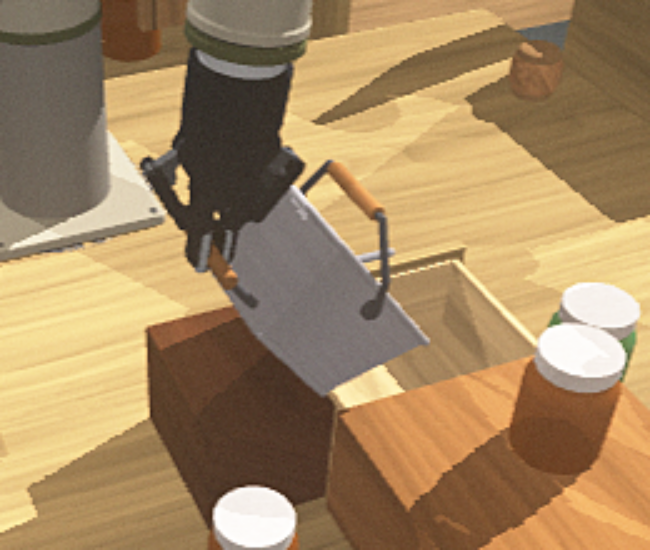

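Emit:
apply_moves:
  rows:
    - [0,8.4,-8.7,0.0873,0,0]
    - [0,8.4,-8.6,0.0873,0,0]
    - [0,8.3,-8.7,0.0873,0,0]
    - [0,8.3,-8.7,0.0873,0,0]
    - [0,8.3,-8.6,0.0873,0,0]

```text
time: 22.72
tool_pos: [500.4, 51.8, 258.1]
tcp_rot: [-146.9, -0.1, -180.0]
ft_force: [-0.9, -1.2, -7.1]
finger_gap: 9.9
grip_force: 116.1
```

Emit:
apply_moves:
  rows:
    - [0,8.2,-8.6,0.0873,0,0]
    - [0,8.2,-8.5,0.0873,0,0]
    - [0,8.2,-8.6,0.0873,0,0]
    - [0,8.3,-8.2,0.0873,0,0]
    - [0,0,0,0,0,0]

```text
time: 23.35
tool_pos: [500.1, 99.0, 260.5]
tcp_rot: [-126.9, -0.4, -179.9]
ft_force: [-0.4, 1.1, -6.3]
finger_gap: 9.9
grip_force: 117.9
```

Emit:
apply_moves:
  rows:
    - [0,0,0,0,0,0]
    - [0,0,0,0,0,0]
    - [0,0,0,0,0,0]
    - [0,0,0,0,0,0]
    - [0,0,0,0,0,0]

```text
time: 23.98
tool_pos: [501.2, 98.1, 264.0]
tcp_rot: [-127.0, 0.0, 180.0]
ft_force: [0.3, 0.4, -4.8]
finger_gap: 10.0
grip_force: 117.9
```

Run:
```python
from h import *
s=sense();print(s['finger_gap'],s['ft_force'],s['tool_pos'],s['tcp_rot'],s['joint_pos'])
for c in ['scene','top']:
    p,d=snap(c,c+'7.png')
    for n in ['onion0','pail','foot_bar']:
        for r in models.place_of(n,c)[:6]:
            X=np.array(r['xyz'])
            if 380<X[0]<640 and -120<X[1]<320: print(c,n,X,round(r['confidence'],2))
```

```text
10.012766227971364 [ 0.3  0.4 -4.8] [501.2  98.1 264. ] [-127.    0.  180.] [ 33.2  17.1  86.3 -44.2 106.7 -58.2]
scene onion0 [502.6 272.7  47.7] 0.74
scene onion0 [446.  275.9  45. ] 0.58
scene pail [500.8  84.9 182.2] 0.79
scene foot_bar [500.7 106.4 271.7] 0.64
top onion0 [442.3 272.9  48.5] 0.72
top onion0 [615.4 273.8  49. ] 0.59
top onion0 [500.2 273.7  43.8] 0.42
top pail [497.9  85.3 184.7] 0.96
top foot_bar [501.6 110.5 273.4] 0.93
```

Run:
```python
from h import *
p0=np.array([501.2,-52.8,119.3]);r0=R.from_euler('xyz',[138,0,180],degrees=True)
piv=np.array([502,82,115.]); W=[]
for k in list(range(18,0,-1))+[0]:
    q=R.from_euler('x',-5*k,degrees=True)
    W.append((piv+q.apply(p0-piv)+[0,0,min(6+0.6*k,16) if k>1 else 5*k],q*r0))
W.insert(-1,(p0+[0,1,4],r0))
plan(W,60,10)
```

```text
[[0,-8.8,8.3,-0.0878,-0.0001,0],[0,-7.8,8.8,-0.0872,0,0],[0,-7.5,9.1,-0.0873,0,0],[0,-7.4,9.4,-0.0873,0,0],[0,-7.4,9.3,-0.0872,0,0]]
[[0,-7.5,9.4,-0.0873,0,0],[0,-7.5,9.4,-0.0873,0,0],[0,-7.6,9.4,-0.0872,0,0],[0,-7.6,9.4,-0.0873,0,0],[0,-7.7,9.4,-0.0873,0,0]]
[[0,-7.8,9.4,-0.0872,0,0],[0,-7.7,9.5,-0.0873,0,0],[0,-7.9,9.4,-0.0873,0,0],[0,-7.9,9.4,-0.0872,0,0],[0,-7.9,9.4,-0.0873,0,0]]
[[0,-8,9.4,-0.0873,0,0],[0,-8.1,9.4,-0.0872,0,0],[0,-8.9,10.7,-0.0873,0,0],[0,-7.6,10.2,-0.0873,0,0],[0,-3.4,2.3,0,0,0]]
[501.2 -52.8 119.3] [ 138.    0. -180.]
```

Emit:
apply_moves:
  rows:
    - [0,-8.8,8.3,-0.0878,0,0]
    - [0,-7.8,8.8,-0.0873,0,0]
    - [0,-7.5,9.1,-0.0873,0,0]
    - [0,-7.4,9.4,-0.0873,0,0]
    - [0,-7.4,9.3,-0.0873,0,0]

```text
time: 25.0
tool_pos: [501.0, 39.5, 257.9]
tcp_rot: [-152.1, 0.0, -180.0]
ft_force: [-0.0, -0.5, -5.6]
finger_gap: 10.1
grip_force: 117.7
```

Emit:
apply_moves:
  rows:
    - [0,-7.5,9.4,-0.0873,0,0]
    - [0,-7.5,9.4,-0.0873,0,0]
    - [0,-7.6,9.4,-0.0873,0,0]
    - [0,-7.6,9.4,-0.0873,0,0]
    - [0,-7.7,9.4,-0.0873,0,0]

```text
time: 25.62
tool_pos: [500.8, -11.1, 224.9]
tcp_rot: [-177.1, -0.0, -180.0]
ft_force: [-0.1, -0.2, -5.8]
finger_gap: 10.1
grip_force: 117.6
```

Emit:
apply_moves:
  rows:
    - [0,-7.8,9.4,-0.0873,0,0]
    - [0,-7.7,9.5,-0.0873,0,0]
    - [0,-7.9,9.4,-0.0873,0,0]
    - [0,-7.9,9.4,-0.0873,0,0]
    - [0,-7.9,9.4,-0.0873,0,0]

```text
time: 26.25
tool_pos: [500.7, -44.2, 173.4]
tcp_rot: [157.9, -0.0, -180.0]
ft_force: [0.1, 0.3, -5.6]
finger_gap: 9.9
grip_force: 117.6
```

Emit:
apply_moves:
  rows:
    - [0,-8,9.4,-0.0873,0,0]
    - [0,-8.1,9.4,-0.0873,0,0]
    - [0,-8.9,10.7,-0.0873,0,0]
    - [0,-7.6,10.2,-0.0873,0,0]
    - [0,-3.4,2.3,0,0,0]

```text
time: 26.88
tool_pos: [500.2, -53.4, 118.8]
tcp_rot: [137.8, -0.2, 180.0]
ft_force: [-4.5, 1.0, 10.6]
finger_gap: 10.2
grip_force: 119.3
```

Emit:
apply_moves:
  rows:
    - [0,0,0,0,0,0]
    - [0,0,0,0,0,0]
    - [0,0,0,0,0,0]
    - [0,0,0,0,0,0]
    - [0,0,0,0,0,0]

```text
time: 27.5
tool_pos: [501.4, -53.0, 119.7]
tcp_rot: [138.0, 0.0, -180.0]
ft_force: [-1.5, -2.0, 0.7]
finger_gap: 9.8
grip_force: 118.7
```

Run:
```python
from h import *
s=sense();print(s['finger_gap'],s['ft_force'],s['tool_pos'],s['tcp_rot'],s['joint_pos'])
for c in ['scene','top']:
    p,d=snap(c,c+'8.png')
    for n in ['pail','foot_bar','bail_grip','chest_drawer0_handle']:
        for r in models.place_of(n,c)[:6]:
            X=np.array(r['xyz'])
            if 330<X[0]<640 and -120<X[1]<320: print(c,n,X,round(r['confidence'],2))
```

```text
9.81605710874508 [-1.5 -2.   0.7] [501.4 -53.  119.7] [ 138.    0. -180.] [ -35.7   15.8   98.3   33.    93.  -132.1]
scene pail [500.2  31.2 116.9] 0.66
scene foot_bar [500.8 -62.  128.5] 0.53
scene bail_grip [501.4  -6.6 246. ] 0.78
scene chest_drawer0_handle [360.1 203.8  82.1] 0.76
top pail [500.3  28.2 119.7] 0.59
top pail [500.3 -11.6 248.1] 0.44
top foot_bar [500.7 -62.7 130.7] 0.81
top bail_grip [500.2 -11.1 249.4] 0.59
top chest_drawer0_handle [364.2 200.7  84.7] 0.59
```

Emit:
apply_moves:
  rows:
    - [0,0,0,0,0,0]
    - [0,0,0,0,0,0]
    - [0,0,0,0,0,0]
    - [0,0,0,0,0,0]
    - [0,0,0,0,0,0]
  fingers: 26
  grip_force: 20

```text
time: 28.62
tool_pos: [501.1, -52.7, 119.3]
tcp_rot: [138.0, -0.0, 180.0]
ft_force: [0.2, -0.0, -0.1]
finger_gap: 26.2
grip_force: 0.0
```

Emit:
apply_moves:
  rows:
    - [0,0,-10,0,0,0]
    - [0,0,-20,0,0,0]
    - [0,0,-30,0,0,0]
    - [0,0,-30,0,0,0]
    - [0,0,0,0,0,0]

```text
time: 29.25
tool_pos: [502.5, -115.9, 188.9]
tcp_rot: [138.2, 0.2, 179.9]
ft_force: [-0.1, -0.0, -0.0]
finger_gap: 25.8
grip_force: 0.0
```

Run:
```python
from h import *
s=sense();print(s['finger_gap'],s['ft_force'],s['tool_pos'],s['tcp_rot'])
p,d=snap('scene','scene9.png')
for n in ['pail','foot_bar']:
    for r in models.place_of(n,'scene')[:6]:
        X=np.array(r['xyz'])
        if 330<X[0]<640 and -120<X[1]<320: print(n,X,round(r['confidence'],2))
o=down(180)
plan([((480,-120,310),o),((430,60,330),o),((316,205,250),o),((316,205,72),o)],step=45)
```

```text
25.7906972908917 [-0.1 -0.  -0. ] [ 502.5 -115.9  188.9] [138.2   0.2 179.9]
pail [502.5  29.4 114.1] 0.76
pail [363.4 206.2  83.5] 0.29
foot_bar [503.2 -61.9 128. ] 0.62
[[3.5,13,-16.2,0.1223,-0.0001,-0.0001],[3.5,10.9,-17.6,0.1223,-0.0001,-0.0001],[3.5,8.7,-18.9,0.1223,-0.0001,-0.0001],[3.5,6.3,-19.7,0.1223,-0.0001,-0.0001],[3.4,3.9,-20.4,0.1223,-0.0001,-0.0001]]
[[3.5,1.3,-20.7,0.1223,-0.0001,-0.0001],[10,36,-4,0.0001,0,0],[10,36,-4,0.0001,0,0],[10,36,-4,0.0001,0,0],[10,36,-4,0.0001,0,0]]
[[10,36,-4,0.0001,0,0],[22.8,29,16,0,0,0],[22.8,29,16,0,0,0],[22.8,29,16,0,0,0],[22.8,29,15.9,0,0,0]]
[[22.8,29,16,0,0,0],[0,0,44.5,-0.0001,0,0],[0,0,44.5,-0.0001,0,0],[0,0,44.5,-0.0001,0,0],[0.1,0.1,44.5,-0.0001,0,0]]
[316. 205.  72.] [ 180.    0. -180.]
```

Emit:
apply_moves:
  rows:
    - [3.5,13,-16.2,0.1223,0,0]
    - [3.5,10.9,-17.6,0.1223,0,0]
    - [3.5,8.7,-18.9,0.1223,0,0]
    - [3.5,6.3,-19.7,0.1223,0,0]
    - [3.4,3.9,-20.4,0.1223,0,0]

```text
time: 30.02
tool_pos: [483.2, -118.3, 289.7]
tcp_rot: [173.2, -0.0, -180.0]
ft_force: [1.3, -0.4, -0.8]
finger_gap: 26.1
grip_force: 0.0
```

Emit:
apply_moves:
  rows:
    - [3.5,1.3,-20.7,0.1223,0,0]
    - [10,36,-4,0,0,0]
    - [10,36,-4,0,0,0]
    - [10,36,-4,0,0,0]
    - [10,36,-4,0,0,0]
  fingers: 0

```text
time: 30.65
tool_pos: [439.1, 25.5, 325.3]
tcp_rot: [180.0, -0.1, -179.9]
ft_force: [0.7, 0.6, 0.7]
finger_gap: 0.0
grip_force: 0.0
```

Emit:
apply_moves:
  rows:
    - [10,36,-4,0,0,0]
    - [22.8,29,16,0,0,0]
    - [22.8,29,16,0,0,0]
    - [22.8,29,16,0,0,0]
    - [22.8,29,16,0,0,0]

```text
time: 31.28
tool_pos: [337.4, 176.8, 264.6]
tcp_rot: [-180.0, -0.1, -180.0]
ft_force: [0.1, 0.1, -0.1]
finger_gap: 0.1
grip_force: 0.0
```

Emit:
apply_moves:
  rows:
    - [22.8,29,16,0,0,0]
    - [0,0,0,0,0,0]
    - [0,0,0,0,0,0]
    - [0,0,0,0,0,0]
    - [0,0,0,0,0,0]

```text
time: 31.9
tool_pos: [316.9, 204.4, 250.7]
tcp_rot: [-180.0, 0.0, 179.9]
ft_force: [0.2, -0.3, 0.0]
finger_gap: -0.3
grip_force: 0.0
```

Emit:
apply_moves:
  rows:
    - [0,0,45,0,0,0]
    - [0,0,45,0,0,0]
    - [0,0,45,0,0,0]
    - [0,0,45,0,0,0]
    - [0,0,0,0,0,0]

```text
time: 32.52
tool_pos: [313.6, 203.1, 67.4]
tcp_rot: [-179.8, -0.4, 179.9]
ft_force: [0.6, 0.0, 0.9]
finger_gap: 0.2
grip_force: 0.0
```

Emit:
apply_moves:
  rows:
    - [-12,0,0,0,0,0]
    - [-10,0,0,0,0,0]
    - [-10,0,0,0,0,0]
    - [-10,0,0,0,0,0]
    - [-12,0,0,0,0,0]

```text
time: 33.15
tool_pos: [371.0, 204.9, 70.6]
tcp_rot: [-180.0, 0.0, 180.0]
ft_force: [-2.0, 1.1, 1.5]
finger_gap: -0.2
grip_force: 0.7
```

Emit:
apply_moves:
  rows:
    - [-14,0,0,0,0,0]
    - [-14,0,0,0,0,0]
    - [-14,0,0,0,0,0]
    - [-14,0,0,0,0,0]
    - [-14,0,0,0,0,0]

```text
time: 33.78
tool_pos: [441.1, 204.6, 70.3]
tcp_rot: [-180.0, -0.0, 180.0]
ft_force: [-2.0, -0.6, 1.4]
finger_gap: 0.1
grip_force: 0.7
```

Emit:
apply_moves:
  rows:
    - [-14,0,0,0,0,0]
    - [-14,0,0,0,0,0]
    - [-14,0,0,0,0,0]
    - [-12,0,0,0,0,0]
    - [-10,0,0,0,0,0]

```text
time: 34.4
tool_pos: [505.0, 204.8, 70.4]
tcp_rot: [-180.0, -0.0, 180.0]
ft_force: [-2.2, -1.4, 0.3]
finger_gap: 0.2
grip_force: 0.7
```

Emit:
apply_moves:
  rows:
    - [-5,0,0,0,0,0]
    - [-5,0,0,0,0,0]
    - [-4,0,0,0,0,0]
    - [-4,0,0,0,0,0]
    - [0,0,0,0,0,0]

```text
time: 35.02
tool_pos: [522.5, 204.9, 70.5]
tcp_rot: [180.0, 0.0, 180.0]
ft_force: [0.4, 0.2, -0.1]
finger_gap: -0.1
grip_force: 0.0
```

Emit:
apply_moves:
  rows:
    - [-2,0,0,0,0,0]
    - [-2,0,0,0,0,0]
    - [-2,0,0,0,0,0]
    - [-2,0,0,0,0,0]
    - [-1,0,0,0,0,0]

```text
time: 35.65
tool_pos: [523.3, 204.9, 70.0]
tcp_rot: [-179.9, -1.0, -179.9]
ft_force: [-46.7, -4.3, 36.9]
finger_gap: 0.0
grip_force: 23.8
```

Emit:
apply_moves:
  rows:
    - [-2,0,0,0,0,0]
    - [-2,0,0,0,0,0]
    - [-1,0,0,0,0,0]
    - [-1,0,0,0,0,0]
    - [0,0,0,0,0,0]

```text
time: 36.28
tool_pos: [523.5, 204.9, 69.8]
tcp_rot: [-179.8, -1.7, -179.9]
ft_force: [-75.3, -7.2, 58.6]
finger_gap: 0.2
grip_force: 38.2
```

Run:
```python
from h import *
s=sense();print(s['ft_force'],s['tool_pos'])
for c in ['scene','top']:
    p,d=snap(c,c+'10.png')
    for n in ['pail','chest_drawer0_handle','chest','step']:
        for r in models.place_of(n,c)[:6]:
            X=np.array(r['xyz'])
            if 330<X[0]<740 and -120<X[1]<320: print(c,n,X,round(r['confidence'],2))
```

```text
[-75.3  -7.2  58.6] [523.5 204.9  69.8]
scene pail [500.9  30.  112.6] 0.9
scene chest_drawer0_handle [501.7  42.1 191.2] 0.73
scene chest_drawer0_handle [536.3 201.8  82.2] 0.62
scene chest [703.3 201.    2.7] 0.83
scene chest [502.   38.5 195.5] 0.4
scene step [495.7  28.    4.2] 0.56
top pail [499.8  29.7 117. ] 0.77
top pail [500.5  -9.3 248.7] 0.29
top chest_drawer0_handle [534.7 197.2  82.9] 0.67
top chest [710.9 204.5  -1.4] 0.91
```

Emit:
apply_moves:
  rows:
    - [5,0,0,0,0,0]
    - [10,0,0,0,0,0]
    - [15,0,0,0,0,0]
    - [25,0,0,0,0,0]
    - [30,0,0,0,0,0]

```text
time: 37.4
tool_pos: [452.3, 204.8, 70.7]
tcp_rot: [180.0, 0.1, 180.0]
ft_force: [0.1, -0.2, 0.1]
finger_gap: 0.1
grip_force: 0.0
```

Emit:
apply_moves:
  rows:
    - [40,0,0,0,0,0]
    - [10,0,-30,0,0,0]
    - [0,0,-45,0,0,0]
    - [0,0,-45,0,0,0]
    - [0,0,0,0,0,0]

```text
time: 38.02
tool_pos: [405.2, 205.9, 195.4]
tcp_rot: [179.8, 0.5, 180.0]
ft_force: [-1.2, 0.2, -1.1]
finger_gap: -0.2
grip_force: 0.0
```

Run:
```python
from h import *
s=sense();print(s['ft_force'],s['tool_pos'])
for c in ['scene','top']:
    p,d=snap(c,c+'11.png')
    for n in ['pail','foot_bar','chest_drawer0_handle','drawer_floor','onion0','jar0']:
        for r in models.place_of(n,c)[:6]:
            X=np.array(r['xyz'])
            if 330<X[0]<740 and -120<X[1]<420: print(c,n,X,round(r['confidence'],2))
a=cv2.imread('pics/scene11.png')[100:400,240:600];b=cv2.imread('pics/top11.png')[40:340,60:460]
cv2.imwrite('pics/end.png',np.hstack([a,b]))
```

```text
[-1.2  0.2 -1.1] [405.2 205.9 195.4]
scene pail [500.9  30.2 115.9] 0.69
scene foot_bar [500.9 -62.  127.3] 0.7
scene chest_drawer0_handle [537.8 204.2  81.1] 0.68
scene drawer_floor [661.5 -27.9  -5.4] 0.27
scene jar0 [661.9 -25.7  -6.2] 0.76
scene jar0 [684.2 223.2 119.2] 0.74
top pail [501.3  25.7 116.5] 0.58
top chest_drawer0_handle [537.6 195.7  82.6] 0.68
top onion0 [502.4 -59.  129.5] 0.34
top jar0 [555.5 370.5   0.3] 0.82
top jar0 [657.2 -22.8   1.7] 0.73
top jar0 [686.5 222.9 119.2] 0.66
```

View pics/end.png

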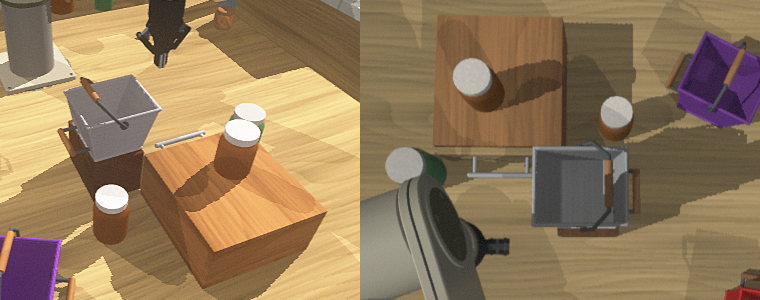

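The drawer is flush with the cabinet (handle at about (500,170) in the top view). The empty pail stands upright on the step, the jars haven't moved, and no onions are loose.

```bash
python3 -c "
from h import *
print(job.hand_in())"
```

```text
the job is handed in; nothing more can be done
None
```

I handed the job in at about 38 s of the 72 s: by the last camera check, the onions are in the drawer, the drawer is shut, the empty pail stands upright on the step and the jars are untouched; the hand-in gave no verdict.

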